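# Switch the battery sorter to the good tray and release the batteries

### The job

On the battery sorter, press the raised end of the yellow seesaw gate down by its black pad until the gate has rocked fully over and slopes to the green tray. Then push the orange paddle sideways, towards the green tray, as far as it goes, so that all three waiting blue batteries roll down into the green tray. Do not touch the batteries, let none go to the red tray, and leave everything else on the bench where it is.

Things in the scene. Friction and masses are not known exactly. Their poses are not given: they have to be found in the camera images.
- sorter: Battery sorter fixed to the bench, grey base 110 x 500 x 12 mm. Origin: centre of the underside; y along the base to the green tray, x away from the robot, z up. Two posts (36 mm wide, 102 mm high, at x = +-27 mm) carry the gate's pivot (along x, 86 mm high). At each side a chute (y = 97 to 167 mm, z = 55 falling to 32 mm) leads from the gate's end into a tray: green at +y, red at -y
- magazine (a point): Centre of the open top of the upright steel magazine over the pivot, 160 mm above the sorter's origin. Outside 45 x 27 mm (x by y), from z = 109 to 160 mm; three blue batteries lie in it one on another
- green_tray (a point): Centre of the floor of the open green tray, at (0, 207, 18) mm in the sorter's frame. Inside 82 mm in x, 78 mm in y; floor slopes 4 degrees outward; wall tops at z = 52 mm
- red_tray (a point): Centre of the floor of the same red tray at (0, -207, 18) mm; two spent black batteries lie in it
- gate (a joint): Tilt of the yellow seesaw gate (open channel 190 mm long, 43 wide, 14 deep), rad. -0.30: fully down to the red tray; 0: level; +0.30: stop, fully down to the green tray. It starts between -0.30 and -0.20. The pivot is stiff (0.10 N m, about 1.3 N at the pad) and the gate stays where it is left
- gate_pad (a point): Centre of the top face of the black press pad (46 x 42 x 6 mm) on the robot's side of the gate's green-tray end. At (-48, 79, 100) mm in the sorter's frame with the gate level; it turns with the gate: y = 71, z = 123 mm at -0.30; y = 80, z = 76 mm at +0.30. Free space below and towards the robot. Press straight down
- shutter (a joint): Slide of the steel shutter under the magazine, m. 0: shut, the batteries rest on it; 0.030: end stop, fully open. It moves along the sorter's +y, takes 1 to 2 N and stays where it is left. The batteries fall at about 0.015
- shutter_paddle (a point): Centre of the red-tray-side (-y) face of the shutter's orange paddle, the face to push on: an upright plate 40 mm along x, 6 mm thick along y, 35 mm high (z = 105 to 140 mm), standing on the robot's side. Shut, the point lies at (-95, -3, 125) mm in the sorter's frame
- cell0: Blue camera battery with a brass band, a cylinder of 17 mm diameter, 34 mm long, 17 g, smooth, the lowest of the three in the magazine. Origin: its centre; its own x is its length, and it lies along the sorter's x
- cell1: Blue camera battery with a brass band, a cylinder of 17 mm diameter, 34 mm long, 17 g, smooth, the middle of the three in the magazine. Origin: its centre; its own x is its length, and it lies along the sorter's x
- cell2: Blue camera battery with a brass band, a cylinder of 17 mm diameter, 34 mm long, 17 g, smooth, the top of the three in the magazine. Origin: its centre; its own x is its length, and it lies along the sorter's x
- dead0: Black spent battery, same size, already lying in the red tray; origin at its centre. Leave it
- dead1: Black spent battery, same size, already lying in the red tray; origin at its centre. Leave it
- lens: Black camera lens standing on the bench, 68 mm diameter, 58 mm high; origin: centre of its underside. Leave it
- camera: Silver compact camera standing on the bench, 95 mm wide, 58 mm high, 41 mm deep with its lens; origin: under its middle. Leave it
- cup: White plastic cup, 56 mm diameter, 55 mm high; origin: centre of its underside. Leave it
- screwdriver: Screwdriver about 150 mm long lying between robot and sorter, 26 mm high; origin: under its middle; its x is its length. Leave it
- multimeter: Red multimeter lying flat, 140 x 75 x 44 mm; origin: under its middle. Leave it
- alcohol: Blue bottle, 66 mm diameter, 160 mm high; origin: centre of its underside. Leave it

How it is judged:
By the outcome, as a careful person would: the job done as asked, in the order asked, and still so for the second after the job is handed in, with the robot touching nothing.
It also fails if it takes over 42 s, if anything falls off the work surface, if the arm or the gripper's body presses on something with over 40 N, if the wrist force passes 120 N, or if a joint passes its speed limit or range.

### The arm

A 7-joint arm with a two-finger parallel gripper is mounted at the origin on the work surface. World frame = base frame: x ahead of the robot, y to its left, z up, the work surface at z = 0. Lengths are in m, angles in rad, forces in N, time in s.
With the tool pointing down it reaches from about 0.4 to 0.85 m from the base axis. Payload 6.9 kg.
Tool frame: the origin (TCP) lies at the centre of the arm's flange, where the gripper is bolted on; the fingertips stand 173 mm ahead of it and the grasp point (between the pads) lies 155 mm ahead of it; z points along the fingers, y is the line along which they close (so a half turn about z gives the same grasp; the last joint's range is limited). The gripper opens to 85 mm and grips with 20 to 120 N. Pads are 22 mm wide; open, the fingers measure 114 mm over their backs; the gripper's body (76 mm by 85 mm) begins 54 mm behind the grasp point. The pads swing forward as they close: fully open they stand 13 mm farther back than shut.
Start: joints at [-1.232, 0.507, -0.238, 1.5, 0.126, 1.149, -0.155], TCP at [0.144, 0.608, 0.405] pointing down, gripper open.
Joint ranges: [-3.08, 3.08], [-0.24, 2.05], [-1.43, 1.35], [0, 2.5], [-1.52, 4.66], [0.17, 1.96], [-2.89, 2.89]. Speed limits (rad/s): [2.39, 2.39, 3.14, 3.14, 3.14, 3.14, 3.14].

### API

Orientations are given as a unit quaternion [w, x, y, z].
In Python, from rig import manip, readout, grab_frame gives the robot as it stands (manip), with the cameras as plain functions and the readings (readout).
- The arm moves only by the tool hand_motion, called in YAML: its name, and indented under it one key for each argument. Schema: {"type":"object","properties":{"rows":{"type":"array","items":{"type":"array","items":{"type":"array","items":{"type":"number"},"minItems":7,"maxItems":7},"minItems":1,"maxItems":20},"minItems":1,"maxItems":1},"only":{"type":"string"},"quiet":{"type":"boolean"},"lines":{"type":"string"}},"required":["rows"],"additionalProperties":false}. rows is a list that holds a single list of rows (three levels of brackets), with 1 to 20 rows, each of 7 numbers: the finger opening in m, then dx, dy, dz in shares of 0.75 m (1.0 is 0.75 m), then a rotation vector rx, ry, rz in shares of pi rad (1.0 is pi rad); each row shifts and turns the commanded pose from where the row before left it, along the tool's axes as they then stand; what a row does not reach is not made up. A row lasts 1/12 s, in which the tool goes at most 0.0417 m and 0.125 rad, less where a joint would pass 70% of its speed; a pose out of reach is approached as far as the arm can. The fingers move at their own pace and stop on an object; the grip force is fixed at half the most. Time passes only in rows, so rows that do not move let the fingers close. The tool returns the time, the measured TCP pose, the force, the opening and the grip force at its end. only (a regular expression) keeps the lines of the reply that match it, lines (a string "A,B") keeps lines A to B, and quiet returns only ok. Shift and turn numbers lie between -1 and 1, and a call with a number outside is refused. Input that does not fit is refused with a message, and nothing moves.
- readout.get_state(): the state, without advancing time (a new reading comes with each control period).
- grab_frame(name): name is "side" or "top"; returns a dict with "image" (384x512x3 uint8, red, green, blue), "mtx" (3x3 intrinsics, pixels), "pose" (4x4, takes a point from camera to world coordinates). Camera axes: x right, y down, z forward; pixel columns grow to the right and rows downward; lengths in m; the calibration is good to about 2 mm. A picture is of the moment at which its call begins. There is no depth.
- manip.hand_in(): hands the job in; it is judged then, once.
The state is a dict: "t": time; "joint_pos": joint angles; "qd": joint speeds; "joint_torque": joint torques, N m; "tcp_pos": TCP position; "tcp_rot": TCP orientation; "force": force on the tool from outside, world axes, zero at the start; "wrist_torque": the same for the moment, N m; "width": finger opening in m; "grasp_force": force on a finger pad.
Only numpy, scipy, OpenCV 4.12 (cv2) and the standard library are available. Lean on these libraries where they do the work, as an engineer would, in place of code of your own. Each camera call takes 0.05 s, during which the arm holds its last target. There are 200 camera calls.

## Working session

There is one attempt and no reset: what is moved stays moved. The work goes in short steps, Python scripts to look and compute and a tool call to move; the robot and the scene stay as the last step left them, time stands still between calls to the robot, and variables do not carry over. Pictures are saved under pics/ and viewed, at most 10 in all, crops included, and the job is handed in when it is done.

```bash
mkdir -p pics; ls
```

Run:
```python
from rig import manip, readout, grab_frame
import cv2,numpy as np
for n in("side","top"):
    f=grab_frame(n); cv2.imwrite(f"pics/{n}0.png",f["image"][:,:,::-1]); np.savez(f"{n}0.npz",**f); print(n,f["mtx"].tolist(),f["pose"].round(3).tolist())
s=readout.get_state(); print(s["t"],s["tcp_pos"],s["tcp_rot"],s["width"])
```

```text
pics
rig.py
side [[404.49742139314526, 0.0, 256.2707557430885], [0.0, 404.49742139314526, 191.51238980611058], [0.0, 0.0, 1.0]] [[-0.998, -0.058, 0.031, 0.563], [-0.061, 0.663, -0.746, 0.906], [0.023, -0.746, -0.665, 0.904], [0.0, 0.0, 0.0, 1.0]]
top [[419.90909594614504, 0.0, 254.7624879518918], [0.0, 419.90909594614504, 196.46808608369136], [0.0, 0.0, 1.0]] [[-0.007, -0.982, 0.188, 0.388], [-1.0, 0.012, 0.027, 0.01], [-0.029, -0.188, -0.982, 1.115], [0.0, 0.0, 0.0, 1.0]]
0.1 [0.14422781 0.60796383 0.40390949] [-7.21380608e-05  1.16146243e-01  9.93231797e-01 -8.01249152e-04] 0.08583341932131186
```

View pics/side0.png

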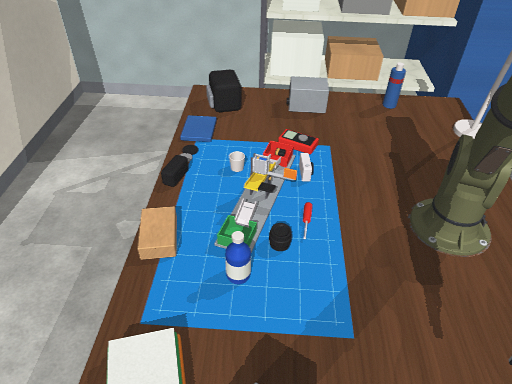

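View pics/top0.png

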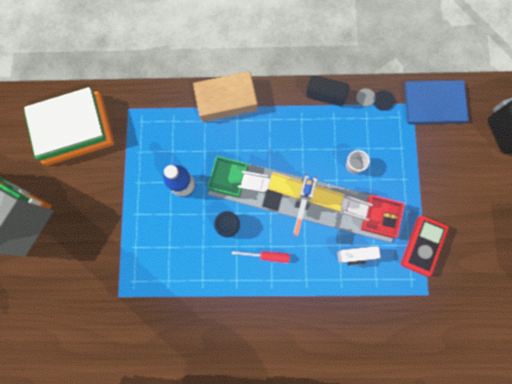

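The side view shows the sorter running from the green tray (237,230) to the red tray (280,152), with the black pad near (265,185) and the orange paddle near (290,174). The top view shows green (228,175), red (385,217), pad (272,199) and paddle (298,225). I'll segment these next and enlarge the crops.

Create h.py:
```python
import cv2,numpy as np
def load(n): return dict(np.load(n+".npz"))
def ray(f,uv):
    d=np.linalg.inv(f["mtx"])@np.array([uv[0],uv[1],1.]); return f["pose"][:3,3],f["pose"][:3,:3]@d
def plane(f,uv,z):
    o,d=ray(f,uv); return o+d*(z-o[2])/d[2]
def tri(f1,p1,f2,p2):
    o1,d1=ray(f1,p1);o2,d2=ray(f2,p2); d1=d1/np.linalg.norm(d1);d2=d2/np.linalg.norm(d2)
    s=np.linalg.lstsq(np.c_[d1,-d2],o2-o1,rcond=None)[0]
    a,b=o1+s[0]*d1,o2+s[1]*d2; return (a+b)/2,np.linalg.norm(a-b)
def proj(f,P):
    q=f["pose"][:3,:3].T@(np.array(P)-f["pose"][:3,3]); q=f["mtx"]@q; return q[:2]/q[2]
def blobs(img,lo,hi,roi,amin=15):
    h=cv2.cvtColor(img,cv2.COLOR_RGB2HSV); m=cv2.inRange(h,lo,hi); k=np.zeros_like(m); x0,y0,x1,y1=roi; k[y0:y1,x0:x1]=m[y0:y1,x0:x1]
    n,l,s,c=cv2.connectedComponentsWithStats(k)
    out=[]
    for i in range(1,n):
        if s[i,4]>=amin: out.append((int(s[i,4]),c[i].round(1).tolist(),s[i,:4].tolist(),cv2.minAreaRect(np.argwhere(l==i)[:,::-1].astype(np.float32))))
    return sorted(out,reverse=True,key=lambda o:o[0])
```

Run:
```python
from h import *
R={"top":(200,140,410,245),"side":(210,125,325,255)}
C={"green":((45,90,30),(85,255,255)),"orange":((5,110,120),(18,255,255)),"yellow":((20,110,100),(35,255,255)),"red":((0,150,80),(4,255,255)),"black":((0,0,0),(180,255,50))}
for n in R:
    f=load(n+"0")
    for c in C:
        print(n,c)
        for b in blobs(f["image"],*C[c],R[n])[:4]: print("  ",b[:3],np.round(b[3][0],1).tolist(),np.round(b[3][1],1).tolist(),round(b[3][2],1))
    x0,y0,x1,y1=R[n]; k=3.8 if n=="top" else 4.5
    cv2.imwrite(f"pics/{n}c.png",cv2.resize(f["image"][y0:y1,x0:x1,::-1],None,fx=k,fy=k,interpolation=cv2.INTER_CUBIC))
```

```text
top green
   (1094, [226.7, 176.1], [208, 156, 40, 41]) [227.5, 176.2] [33.3, 35.3] 15.3
top orange
   (32, [297.2, 227.2], [295, 220, 6, 15]) [297.3, 226.9] [1.9, 14.8] 14.0
top yellow
   (547, [285.0, 185.2], [269, 173, 33, 26]) [285.1, 185.3] [32.3, 17.5] 17.1
   (503, [327.0, 198.3], [310, 186, 34, 25]) [327.2, 198.2] [31.3, 17.1] 17.1
top red
top black
side green
   (647, [235.1, 231.1], [217, 215, 40, 31]) [236.1, 232.5] [36.1, 31.0] 15.3
side orange
   (117, [289.9, 173.1], [284, 168, 13, 12]) [289.6, 173.1] [13.3, 9.2] 14.0
side yellow
   (250, [254.8, 181.0], [244, 172, 23, 19]) [255.0, 181.0] [14.1, 22.4] 35.0
   (36, [271.2, 166.2], [269, 162, 7, 9]) [271.1, 165.7] [5.1, 9.5] 18.4
   (15, [276.8, 150.9], [275, 148, 5, 7]) [276.9, 151.0] [2.4, 6.3] 21.8
side red
   (705, [287.7, 148.1], [264, 129, 55, 38]) [290.8, 147.4] [43.8, 40.2] 26.6
   (121, [306.9, 212.0], [303, 203, 8, 20]) [306.9, 212.4] [6.7, 19.0] 5.2
side black
   (469, [279.8, 236.9], [269, 223, 22, 28]) [279.5, 236.5] [27.0, 21.0] 90.0
   (108, [266.4, 187.1], [258, 183, 18, 9]) [266.5, 187.2] [16.2, 7.6] 12.5
   (95, [303.7, 139.5], [291, 133, 24, 12]) [302.5, 138.5] [21.8, 8.1] 15.9
   (29, [281.1, 152.3], [278, 149, 7, 7]) [281.0, 152.0] [6.0, 6.0] 90.0
```

View pics/topc.png

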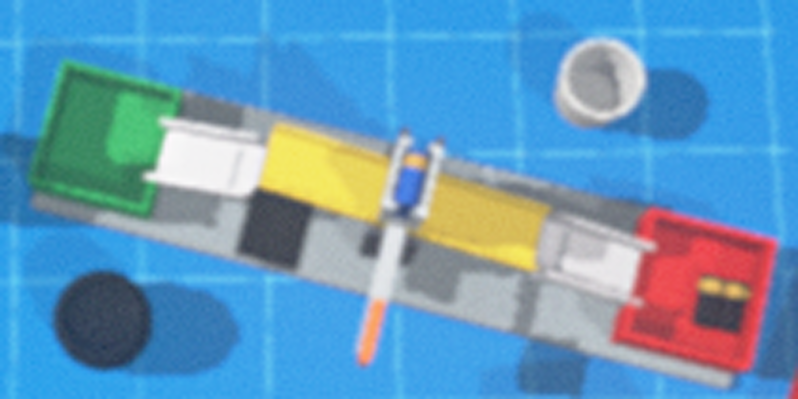

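View pics/sidec.png

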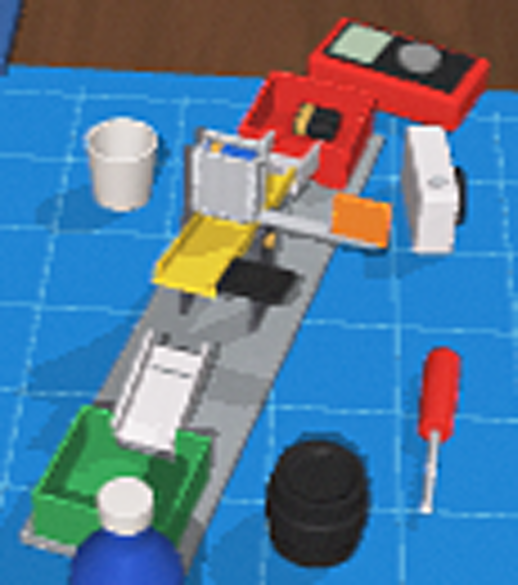

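Top crop: green tray outer corners (65,62), (182,90), (152,214), (32,186); red tray (645,207), (777,240), (750,371), (613,340); pad centre (275,229); paddle top edge centre (370,331). Side crop: pad centre about (259,279); paddle top edge centre (363,201). The gate is tilted to red, with the pad raised.

Run:
```python
from h import *
T=load("top0");S=load("side0")
t=lambda x,y:np.array([200+(x+.5)/3.8-.5,140+(y+.5)/3.8-.5]); s=lambda x,y:np.array([210+(x+.5)/4.5-.5,125+(y+.5)/4.5-.5])
C={}
for n,q in dict(g=[(65,62),(182,90),(152,214),(32,186)],r=[(645,207),(777,240),(750,371),(613,340)]).items():
    P=np.array([plane(T,t(*a),.052) for a in q]); C[n]=P.mean(0); print(n,P.mean(0).round(4),np.linalg.norm(P-np.roll(P,1,0),axis=1).round(3))
d=C["g"]-C["r"]; print("dist",np.linalg.norm(d)); ey=d/np.linalg.norm(d); ex=np.array([ey[1],-ey[0],0]); O=(C["g"]+C["r"])/2; O[2]=0
print("O",O.round(4),"yaw",np.arctan2(-ey[0],ey[1]), "ex",ex.round(3),"ey",ey.round(3))
loc=lambda P:np.array([(P-O)@ex,(P-O)@ey,P[2]]).round(4)
for n,a,b in [("pad",t(275,229),s(259,279)),("padtop mask",t(275,229),(266.4,186.5)),("paddle top",t(370.5,331),s(363,201)),("mag front-left top",t(396,140),s(205,130)),("screwdriver tip?",(234,253),s(428,510)),("screwdriver handle",(277,257),s(440,385)),("camera top",(359,254),s(426,130))]:
    P,e=tri(T,a,S,b); print(n,P.round(4),"gap",round(e,4),"local",loc(P))
```

```text
g [0.6481 0.1082 0.052 ] [0.09  0.084 0.089 0.085]
r [ 0.5387 -0.2855  0.052 ] [0.093 0.09  0.091 0.091]
dist 0.4086898427689191
O [ 0.5934 -0.0886  0.    ] yaw -0.27097254462569176 ex [ 0.964 -0.268  0.   ] ey [0.268 0.964 0.   ]
pad [ 0.5696 -0.0044  0.1152] gap 0.0032 local [-0.0454  0.0748  0.1152]
padtop mask [ 0.5708 -0.0046  0.1149] gap 0.0009 local [-0.0442  0.075   0.1149]
paddle top [ 0.5018 -0.0616  0.14  ] gap 0.0013 local [-0.0954  0.0015  0.14  ]
mag front-left top [ 0.6111 -0.0768  0.1811] gap 0.0027 local [0.014  0.0162 0.1811]
screwdriver tip? [0.4495 0.0956 0.0094] gap 0.002 local [-0.1879  0.139   0.0094]
screwdriver handle [ 0.4382 -0.0166  0.0156] gap 0.0013 local [-0.1688  0.0279  0.0156]
camera top [ 0.4453 -0.2128  0.0909] gap 0.0089 local [-0.1094 -0.1592  0.0909]
```

The measurements agree: pad z 0.115 (expected 0.115–0.123) and paddle top z 0.140. Sorter origin is (0.593,-0.089), yaw -0.27. The tool's y axis already lies nearly along the sorter's y. Next I move above the pad with the fingers shut.

The rows are not in the units I measure in: shifts go in shares of 0.75 m and turns go in shares of pi rad. I convert before sending: -0.0276 m / 0.75 = -0.0368, -0.0248 m / 0.75 = -0.0331, 0.038 rad / 3.1416 = 0.0121.

hand_motion:
  rows:
    - [[0, -0.0368, -0.0331, 0, 0, 0, 0], [0, -0.0368, -0.0331, 0, 0, 0, 0], [0, -0.0368, -0.0331, 0, 0, 0, 0], [0, -0.0368, -0.0331, 0, 0, 0, 0], [0, -0.0368, -0.0331, 0, 0, 0, 0], [0, -0.0368, -0.0331, 0, 0, 0, 0], [0, -0.0368, -0.0331, 0, 0, 0, 0], [0, -0.0368, -0.0331, 0, 0, 0, 0], [0, -0.0368, -0.0331, 0, 0, 0, 0], [0, -0.0368, -0.0331, 0, 0, 0, 0], [0, -0.0368, -0.0331, 0, 0, 0, 0], [0, -0.0368, -0.0331, 0, 0, 0, 0], [0, -0.0368, -0.0331, 0, 0, 0, 0], [0, -0.0368, -0.0331, 0, 0, 0, 0], [0, -0.0368, -0.0331, 0, 0, 0, 0], [0, -0.0368, -0.0331, 0, 0, 0, 0], [0, -0.0368, -0.0331, 0, 0, 0, 0], [0, -0.0368, -0.0331, 0, 0, 0, 0], [0, -0.0368, -0.0331, 0, 0, 0, 0], [0, -0.036, -0.032, 0, 0, 0, 0.0121]]

```text
t: 1.77
tcp_pos: [0.5671, -0.0029, 0.4044]
tcp_rot: [-0.0, 0.135, 0.991, -0.0]
force: [0.4, -0.1, 0.5]
width: -0.0001
grasp_force: 0.0
```

Create st.py:
```python
from rig import manip, readout, grab_frame
import numpy as np,sys
from scipy.spatial.transform import Rotation as R
O=np.array([.5934,-.0886,0]);ex=np.array([.9635,-.2677,0]);ey=np.array([.2677,.9635,0])
s=readout.get_state();p=np.array(s["tcp_pos"]);q=s["tcp_rot"];M=R.from_quat([q[1],q[2],q[3],q[0]]).as_matrix()
tip=p+.173*M[:,2]
print("t",round(s["t"],2),"tip local",[round(float(v),4) for v in ((tip-O)@ex,(tip-O)@ey,tip[2])],"F",np.round(s["force"],1),"w",round(s["width"],4),"toolaxes local",np.round([M.T@ex,M.T@ey],3).tolist(),"qd",np.abs(s["qd"]).max().round(3))
if len(sys.argv)>1:
    a=[float(v) for v in sys.argv[1:4]]; g=O+ex*a[0]+ey*a[1]+[0,0,a[2]]; print("tool delta",(M.T@(g-tip)).round(4))
```

```bash
python3 st.py -.05 .077 .140
```

```text
t 1.77 tip local [-0.0484, 0.0755, 0.2314] F [ 0.4 -0.1  0.5] w -0.0001 toolaxes local [[-1.0, -0.0, -0.001], [-0.0, 1.0, -0.0]] qd 0.619
tool delta [0.0016 0.0015 0.0914]
```

In the tool's units: 0.03 m / 0.75 = 0.04, 0.0016 m / 0.75 = 0.0021.

hand_motion:
  rows:
    - [[0, 0.0021, 0.002, 0.04, 0, 0, 0], [0, 0, 0, 0.04, 0, 0, 0], [0, 0, 0, 0.04, 0, 0, 0], [0, 0, 0, 0, 0, 0, 0], [0, 0, 0, 0, 0, 0, 0]]

```text
t: 2.18
tcp_pos: [0.5649, 0.001, 0.3136]
tcp_rot: [-0.002, 0.135, 0.991, -0.0]
force: [0.2, 1.1, 0.8]
width: -0.0
grasp_force: 0.0
```

```bash
python3 st.py -.05 .077 .120
```

Run:
```python
from h import *
from rig import manip, readout, grab_frame
f=grab_frame("side");a=f["image"][125:255,210:325,::-1]
cv2.imwrite("pics/c2.png",cv2.resize(a,None,fx=4.5,fy=4.5,interpolation=cv2.INTER_CUBIC))
```

```text
t 2.18 tip local [-0.0521, 0.0785, 0.1406] F [0.2 1.1 0.8] w -0.0 toolaxes local [[-1.0, -0.0, -0.004], [-0.0, 1.0, -0.001]] qd 0.052
tool delta [-0.0021 -0.0014  0.0206]
```

View pics/c2.png

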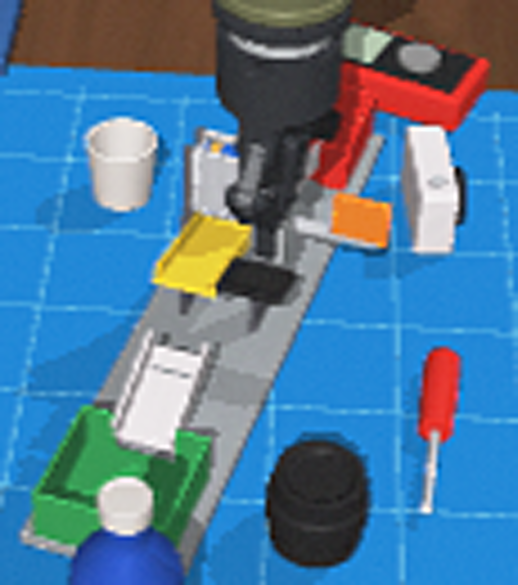

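The shut fingertips at crop (266,255) stand right above the pad. Press down.

In the tool's units: 0.008 m / 0.75 = 0.0107, 0.006 m / 0.75 = 0.008.

hand_motion:
  rows:
    - [[0, -0.0013, 0, 0.0107, 0, 0, 0], [0, 0, 0, 0.0107, 0, 0, 0], [0, 0, 0, 0.0107, 0, 0, 0], [0, 0, 0, 0.0107, 0, 0, 0], [0, 0, 0, 0.0107, 0, 0, 0], [0, 0, 0, 0.0107, 0, 0, 0], [0, 0, 0, 0.008, 0, 0, 0], [0, 0, 0, 0.004, 0, 0, 0], [0, 0, 0, 0, 0, 0, 0], [0, 0, 0, 0, 0, 0, 0]]

```text
t: 3.07
tcp_pos: [0.5661, 0.0004, 0.2574]
tcp_rot: [-0.001, 0.135, 0.991, -0.0]
force: [-0.4, 0.1, 0.0]
width: -0.0002
grasp_force: 0.0
```

```bash
python3 st.py -.05 .077 .078
```

```text
t 3.07 tip local [-0.0503, 0.0784, 0.0844] F [-0.4  0.1  0. ] w -0.0002 toolaxes local [[-1.0, -0.0, -0.001], [-0.0, 1.0, -0.001]] qd 0.009
tool delta [-0.0003 -0.0013  0.0064]
```

In the tool's units: 0.003 m / 0.75 = 0.004.

hand_motion:
  rows:
    - [[0, 0, 0, 0.004, 0, 0, 0], [0, 0, 0, 0.004, 0, 0, 0], [0, 0, 0, 0, 0, 0, 0], [0, 0, 0, 0, 0, 0, 0]]

```text
t: 3.4
tcp_pos: [0.5664, 0.0004, 0.252]
tcp_rot: [0.0, 0.135, 0.991, -0.0]
force: [-0.7, -0.7, 2.9]
width: -0.0
grasp_force: 1.6
```

```bash
python3 st.py
```

```text
t 3.4 tip local [-0.0497, 0.0784, 0.079] F [-0.7 -0.7  2.9] w -0.0 toolaxes local [[-1.0, 0.0, 0.001], [0.0, 1.0, -0.0]] qd 0.002
```

hand_motion:
  rows:
    - [[0, 0, 0, 0.0027, 0, 0, 0], [0, 0, 0, 0, 0, 0, 0], [0, 0, 0, 0, 0, 0, 0]]

```text
t: 3.65
tcp_pos: [0.5663, 0.0003, 0.2514]
tcp_rot: [0.001, 0.135, 0.991, -0.0]
force: [-4.2, -0.8, 17.2]
width: -0.0002
grasp_force: 8.1
```

```bash
python3 st.py
```

Run:
```python
from h import *
from rig import manip, readout, grab_frame
f=grab_frame("side");a=f["image"][125:255,210:325,::-1]
cv2.imwrite("pics/c3.png",cv2.resize(a,None,fx=4.5,fy=4.5,interpolation=cv2.INTER_CUBIC))
```

```text
t 3.65 tip local [-0.0496, 0.0784, 0.0784] F [-4.2 -0.8 17.2] w -0.0002 toolaxes local [[-1.0, 0.0, 0.002], [0.0, 1.0, 0.0]] qd 0.001
```

View pics/c3.png

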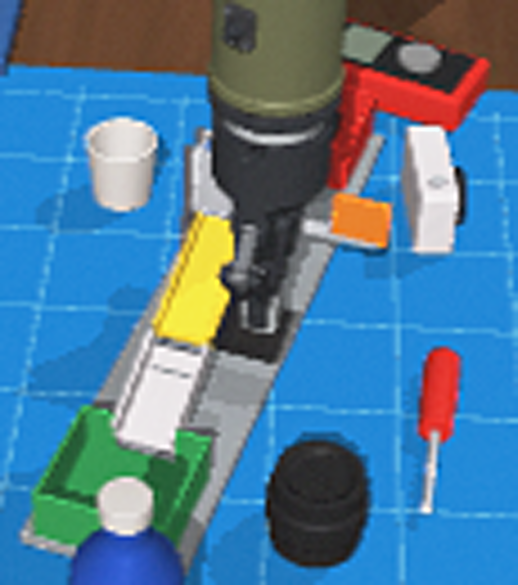

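The gate now slopes to the green chute (its end is at crop (190,340)) and sits on a hard stop, shown by 17 N at tip height 0.078. Next: lift, go over to the paddle's red side, and descend beside it.

In the tool's units: -0.04 m / 0.75 = -0.0533, -0.032 m / 0.75 = -0.0427.

hand_motion:
  rows:
    - [[0, 0, 0, -0.0133, 0, 0, 0], [0, 0, 0, -0.04, 0, 0, 0], [0, 0, 0, -0.0533, 0, 0, 0], [0, 0, 0, -0.0533, 0, 0, 0], [0, 0.0151, -0.0427, 0, 0, 0, 0], [0, 0.0151, -0.0427, 0, 0, 0, 0], [0, 0.0151, -0.0427, 0, 0, 0, 0], [0, 0.0151, -0.0427, 0, 0, 0, 0], [0, 0, 0, 0, 0, 0, 0], [0, 0, 0, 0, 0, 0, 0]]

```text
t: 4.53
tcp_pos: [0.4874, -0.1123, 0.37]
tcp_rot: [0.0, 0.137, 0.991, -0.0]
force: [2.0, 1.2, -0.4]
width: -0.0
grasp_force: 0.0
```

```bash
python3 st.py -.095 -.05 .117
```

Run:
```python
from h import *
from rig import manip, readout, grab_frame
f=grab_frame("side");np.savez("side1.npz",**f);f=grab_frame("top")
for n,b in(("top",f),("side",load("side1"))):
    a=load(n+"0")
    for c,l,h in(("orange",(5,110,120),(18,255,255)),("yellow",(20,110,100),(35,255,255))):
        print(n,c,[x[:2] for x in blobs(a["image"],l,h,(200,140,410,245))],[x[:2] for x in blobs(b["image"],l,h,(200,140,410,245))])
```

```text
t 4.53 tip local [-0.0957, -0.0513, 0.197] F [ 2.   1.2 -0.4] w -0.0 toolaxes local [[-1.0, 0.004, 0.0], [0.004, 1.0, -0.001]] qd 0.045
tool delta [-0.0007  0.0013  0.08  ]
top orange [(32, [297.2, 227.2])] [(21, [296.8, 229.2])]
top yellow [(547, [285.0, 185.2]), (503, [327.0, 198.3])] [(534, [284.9, 187.8]), (73, [315.0, 194.5])]
side orange [(117, [289.9, 173.1])] [(117, [289.9, 173.1])]
side yellow [(250, [254.8, 181.0]), (36, [271.2, 166.2]), (15, [276.8, 150.9])] [(406, [255.0, 186.6]), (113, [270.1, 156.3])]
```

In the tool's units: 0.04 m / 0.75 = 0.0533, 0.03 m / 0.75 = 0.04.

hand_motion:
  rows:
    - [[0, 0, 0, 0.0533, 0, 0, 0], [0, 0, 0, 0.04, 0, 0, 0], [0, 0, 0, 0.0133, 0, 0, 0], [0, 0, 0.0133, 0, 0, 0, 0], [0, 0, 0.0133, 0, 0, 0, 0], [0, 0, 0, 0, 0, 0, 0]]

```text
t: 5.13
tcp_pos: [0.4955, -0.0878, 0.2905]
tcp_rot: [0.001, 0.133, 0.991, 0.001]
force: [0.3, 1.0, 0.2]
width: -0.0002
grasp_force: 0.0
```

```bash
python3 st.py -.095 .013 .117
```

Run:
```python
from h import *
from rig import manip, readout, grab_frame
f=grab_frame("side");a=f["image"][125:255,210:325,::-1]
cv2.imwrite("pics/c4.png",cv2.resize(a,None,fx=4.5,fy=4.5,interpolation=cv2.INTER_CUBIC))
```

```text
t 5.13 tip local [-0.0942, -0.025, 0.1175] F [0.3 1.  0.2] w -0.0002 toolaxes local [[-1.0, -0.005, 0.002], [-0.005, 1.0, 0.002]] qd 0.042
tool delta [0.0006 0.038  0.0006]
```

View pics/c4.png

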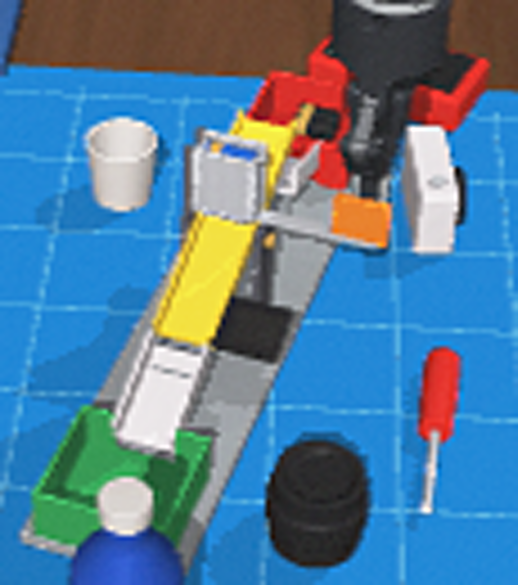

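The gate stays fully over to green with its pad down at crop (255,330). The fingertips stand just behind the orange paddle at (370,190). Push now.

In the tool's units: 0.006 m / 0.75 = 0.008, 0.004 m / 0.75 = 0.0053.

hand_motion:
  rows:
    - [[0, 0, 0.008, 0, 0, 0, 0], [0, 0, 0.008, 0, 0, 0, 0], [0, 0, 0.008, 0, 0, 0, 0], [0, 0, 0.008, 0, 0, 0, 0], [0, 0, 0.008, 0, 0, 0, 0], [0, 0, 0.0053, 0, 0, 0, 0], [0, 0, 0, 0, 0, 0, 0], [0, 0, 0, 0, 0, 0, 0]]

```text
t: 5.85
tcp_pos: [0.5029, -0.0581, 0.2896]
tcp_rot: [-0.0, 0.135, 0.991, 0.0]
force: [0.5, -0.2, -0.6]
width: -0.0
grasp_force: 0.0
```

```bash
python3 st.py
```

```text
t 5.85 tip local [-0.0954, 0.0052, 0.1166] F [ 0.5 -0.2 -0.6] w -0.0 toolaxes local [[-1.0, -0.001, -0.0], [-0.001, 1.0, 0.0]] qd 0.008
```

hand_motion:
  rows:
    - [[0, 0, 0.004, 0, 0, 0, 0], [0, 0, 0, 0, 0, 0, 0], [0, 0, 0, 0, 0, 0, 0]]

```text
t: 6.1
tcp_pos: [0.5037, -0.0556, 0.2896]
tcp_rot: [-0.0, 0.135, 0.991, 0.0]
force: [0.3, -0.8, -0.7]
width: 0.0001
grasp_force: 0.0
```

```bash
python3 st.py
```

```text
t 6.1 tip local [-0.0953, 0.0078, 0.1166] F [ 0.3 -0.8 -0.7] w 0.0001 toolaxes local [[-1.0, -0.0, -0.0], [-0.0, 1.0, 0.0]] qd 0.004
```

In the tool's units: 0.003 m / 0.75 = 0.004.

hand_motion:
  rows:
    - [[0, 0, 0.004, 0, 0, 0, 0], [0, 0, 0.004, 0, 0, 0, 0], [0, 0, 0, 0, 0, 0, 0]]

```text
t: 6.35
tcp_pos: [0.5055, -0.0493, 0.2896]
tcp_rot: [-0.0, 0.135, 0.991, 0.0]
force: [-0.7, 0.2, -0.8]
width: -0.0001
grasp_force: 0.0
```

```bash
python3 st.py
```

```text
t 6.35 tip local [-0.0952, 0.0143, 0.1166] F [-0.7  0.2 -0.8] w -0.0001 toolaxes local [[-1.0, -0.001, -0.0], [-0.001, 1.0, 0.0]] qd 0.011
```

hand_motion:
  rows:
    - [[0, 0, 0.004, 0, 0, 0, 0], [0, 0, 0, 0, 0, 0, 0], [0, 0, 0, 0, 0, 0, 0]]

```text
t: 6.6
tcp_pos: [0.5057, -0.0486, 0.2896]
tcp_rot: [-0.0, 0.136, 0.991, -0.001]
force: [-2.4, -7.1, 1.2]
width: 0.0
grasp_force: 3.5
```

```bash
python3 st.py
```

Run:
```python
from h import *
from rig import manip, readout, grab_frame
f=grab_frame("side");a=f["image"][125:255,210:325,::-1]
cv2.imwrite("pics/c5.png",cv2.resize(a,None,fx=4.5,fy=4.5,interpolation=cv2.INTER_CUBIC))
```

```text
t 6.6 tip local [-0.0953, 0.0146, 0.1166] F [-2.4 -7.1  1.2] w 0.0 toolaxes local [[-1.0, 0.002, -0.0], [0.002, 1.0, -0.003]] qd 0.002
```

View pics/c5.png

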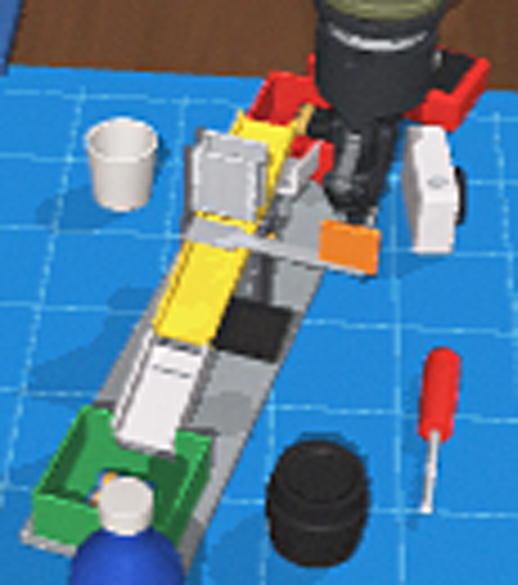

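The paddle is at its end stop (7.5 N with no further travel), the magazine looks empty, and brass bands show in the green tray at (105,488). Retreat and check from the top.

In the tool's units: -0.04 m / 0.75 = -0.0533, -0.03 m / 0.75 = -0.04.

hand_motion:
  rows:
    - [[0, 0, -0.0133, 0, 0, 0, 0], [0, 0, -0.0267, 0, 0, 0, 0], [0, 0, 0, -0.04, 0, 0, 0], [0, 0, 0, -0.0533, 0, 0, 0], [0, 0, 0, -0.0533, 0, 0, 0], [0, 0.0533, 0, 0, 0, 0, 0], [0, 0.0533, 0, 0, 0, 0, 0], [0, 0.04, 0, 0, 0, 0, 0], [0, 0, 0, 0, 0, 0, 0], [0, 0, 0, 0, 0, 0, 0]]

```text
t: 7.48
tcp_pos: [0.3909, -0.0462, 0.4003]
tcp_rot: [0.001, 0.135, 0.991, 0.0]
force: [0.5, 1.1, 0.5]
width: -0.0001
grasp_force: 0.0
```

```bash
python3 st.py
```

Run:
```python
from h import *
from rig import manip, readout, grab_frame
f=grab_frame("top");a=f["image"][140:280,200:460,::-1]
g=grab_frame("side")["image"][125:255,210:325,::-1]
A=cv2.resize(a,None,fx=3,fy=3,interpolation=cv2.INTER_CUBIC);B=cv2.resize(g,None,fx=1.3,fy=1.3);B=cv2.resize(g,(345,390))
c=np.zeros((810-220,800,3),np.uint8);A=cv2.resize(f["image"][140:245,200:410,::-1],(440,220),interpolation=cv2.INTER_CUBIC)
z=cv2.resize(f["image"][150:205,200:260,::-1],(398,365),interpolation=cv2.INTER_CUBIC)
c[:220,:440]=A;c[225:590,:398]=z;c[:390,445:790]=B
cv2.imwrite("pics/c6.png",c)
```

```text
t 7.48 tip local [-0.2063, -0.0133, 0.2273] F [0.5 1.1 0.5] w -0.0001 toolaxes local [[-1.0, -0.001, 0.001], [-0.001, 1.0, 0.001]] qd 0.062
```

View pics/c6.png

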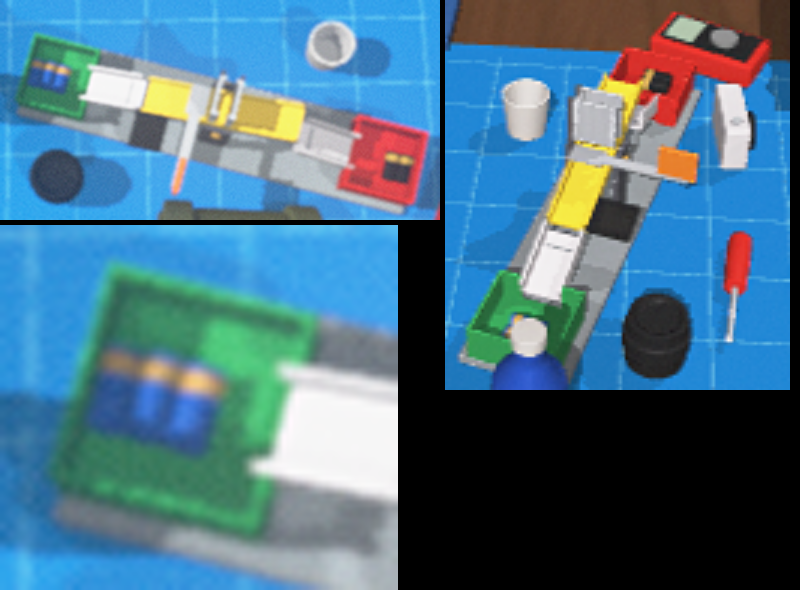

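All three blue batteries lie side by side in the green tray (zoom (110–215,400)). The red tray still holds only the two black ones, and everything else stands where it was.

hand_motion:
  rows:
    - [[0, 0, 0, 0, 0, 0, 0], [0, 0, 0, 0, 0, 0, 0]]
  quiet: true

```text
ok
```

```bash
python3 -c "
from rig import manip, readout, grab_frame
print(manip.hand_in())"
```

```text
the job is handed in; nothing more can be done
None
```

The job is handed in: the gate is fully over to the green tray, the paddle is at its end stop, all three blue batteries lie in the green tray, and the pictures show nothing else on the bench moved.

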